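# Gauge a sleeve on the stepped pin and sort it

## Robot

A 6-joint arm with a two-finger parallel gripper is mounted at the origin on the work surface. World frame = base frame: x ahead of the robot, y to its left, z up, the work surface at z = 0. Lengths are in mm, angles in rad, forces in N, time in s.
With the tool pointing down it reaches from about 325 to 850 mm from the base axis. Payload 15.5 kg.
Tool frame: the origin (TCP) lies at the very end of the fingers, on their centre line; the grasp point (between the pads) lies 19 mm behind it; z points along the fingers, y is the line along which they close (so a half turn about z gives the same grasp; the last joint's range is limited). The gripper opens to 91 mm and grips with 3 to 60 N. Pads are 32 mm wide; open, the fingers measure 118 mm over their backs; the gripper's body (76 mm by 178 mm) begins 60 mm behind the grasp point.
Start: joints at [-1.278, 0.494, 1.345, -0, 1.302, -0.096], TCP at [236.925, -578.354, 213.915] pointing down, gripper open.
Joint ranges: [-2.91, 2.91], [-0.82, 2.16], [0.22, 2.67], [-1.22, 4.37], [0.12, 2.79], [-3.08, 3.08]. Speed limits (rad/s): [1.89, 1.89, 2.57, 3.01, 3.01, 3.01].

## Interface

Orientations are given as a rotation vector (axis times angle).
In Python, from rig import r, snapshot gives the robot as it stands.
- The arm moves only by the tool apply_moves, never from a script. Its argument "series" is one flat list of numbers, 7 for each row, row after row: the shift along the world's x, y, z in mm, then the turn, a rotation vector about the world's x, y, z in rad, then the closure, from 0 (fully open) to 1 (shut). In form: [x, y, z, ax, ay, az, fingers, x, y, z, ax, ay, az, fingers, ...]. A call has 1 to 8 rows; each row is the pose to reach, as a shift and turn from the pose commanded when the call began; what a row does not reach only later rows make up. A row lasts 1/12 s, in which the tool goes at most 41.7 mm and 7.16 degrees, less where a joint would pass 70% of its speed; a pose out of reach is approached as far as the arm can. A call with a gripper value outside its range is refused whole. The fingers move at their own pace and stop on an object; "grip_force" is the grip in N (left out, the last holds). Time passes only in rows, so rows that repeat a pose let the fingers close. It gives the time, the measured TCP pose, the force, the opening and the grip force at its end, in the units of the state.
- r.read_state(): the state, without advancing time (a new reading comes with each control period).
- snapshot(name): name is "scene" or "top" or "wrist"; returns a dict with "image" (400x640x3 uint8, blue, green, red), "depth" (400x640 float32, mm along the optical axis (not along the pixel's ray), 0 where there is no reading), "fov_y" (degrees; the focal length in pixels is half the picture's height over the tangent of half this angle, whatever the lens; pixels are square), "cx", "cy" (the principal point, pixels), "k1" (the pictures are not rectified: a ray, as slopes to the right and down, at radius r is drawn at 1 + k1 r^2 times it, then the intrinsics apply), "eye" and "orientation" of the camera in the world; the wrist camera has in their place "T_tool_cam" (4x4, takes a point from camera to tool coordinates, whose origin is the TCP and whose axes are the flange's). Camera axes: x right, y up, looking along -z (the intrinsics and any distortion apply to the point x, -y, -z); pixel columns grow to the right and rows downward; lengths in mm; the calibration is good to about 2 mm. A picture is of the moment at which its call begins: read the wrist's pose just before it.
- r.close_job(): hands the job in; it is judged then, once.
The state is a dict: "t": time; "joint_pos": joint angles; "qvel": joint speeds; "effort": joint torques, N m; "tcp_pos": TCP position; "ee_rot": TCP orientation; "force": force on the tool from outside, world axes, zero at the start; "wrist_torque": the same for the moment, N m; "grip_width": opening from 0.0 (shut) to 1.0 (fully open); "grasp_force": force on a finger pad.
Only numpy, scipy, OpenCV 4.12 (cv2) and the standard library are available. Lean on these libraries where they do the work, as an engineer would, in place of code of your own. Each camera call takes 0.05 s, during which the arm holds its last target. There are 200 camera calls.

## Task

Test the sleeve that lies in the cradle nearer to the robot: slide it down over the leaning stepped gauge pin as far as it will go and let go of it, so that it sits on the pin by itself. Then take it off again and stand it upright on its end: in the square wooden tray if it slid all the way home to the collar at the foot of the pin, or in the round steel dish if it stopped at the pin's step. Leave the other sleeve in its cradle, do not disturb the mug, the jar and the wrench, and let go of the sleeve at the end.

Things in the scene. Friction and masses are not known exactly. Their poses are not given: they have to be found in the camera images.
- sleeve_a: Plain aluminium sleeve (tube open at both ends), 110 mm long, 50 mm outside diameter, alike at both ends. Starts lying in one of the two cradles. Of the two sleeves one has a 42 mm bore and the other a 33 mm bore; which is which has to be found on the gauge pin. Origin: the middle of the tube, on its axis; its y axis runs along the tube. Mass 0.12 to 0.4 kg.
- sleeve_b: Plain aluminium sleeve (tube open at both ends), 110 mm long, 50 mm outside diameter, alike at both ends. Starts lying in one of the two cradles. Of the two sleeves one has a 42 mm bore and the other a 33 mm bore; which is which has to be found on the gauge pin. Origin: the middle of the tube, on its axis; its y axis runs along the tube. Mass 0.12 to 0.4 kg.
- cradle_a: Fixed wooden V cradle, 80 mm by 116 mm, 10 mm thick base, with a V support (12 mm thick, up to 40 mm high) near each end of the sleeve and a 76 mm gap between the supports, where fingers reach the middle of the sleeve. Origin: centre of the underside. The sleeve lies along its y axis with the sleeve's axis 46 mm above the bench.
- cradle_b: Fixed wooden V cradle, 80 mm by 116 mm, 10 mm thick base, with a V support (12 mm thick, up to 40 mm high) near each end of the sleeve and a 76 mm gap between the supports, where fingers reach the middle of the sleeve. Origin: centre of the underside. The sleeve lies along its y axis with the sleeve's axis 46 mm above the bench.
- pin: Fixed steel stepped gauge pin leaning 45 degrees, 100 mm long. Origin: on its axis at the face of the 60 mm wide collar at its foot, 62 mm above the bench; z runs along the pin to the tip. Diameter 37 mm from z = 0 to 41 mm, then a cone down to 28 mm at 46 mm (the step), 28 mm to 86 mm, then a nose tapering to 12 mm at the tip.
- pin_step (a point): Point on the pin's axis at the step, 46 mm up from the collar. The 42 mm bore passes the step and goes home to the collar (sleeve's middle then at 55 mm from the collar); the 33 mm bore stops on the step (sleeve's middle then about 98 mm from the collar).
- gauge_stand: Stand of the pin: a fixed plate, 120 mm (x) by 130 mm (y), 12 mm thick, under the pin's foot. Origin: centre of its underside; the pin leans towards its +y.
- square_tray: Fixed square plywood tray, 150 by 150 mm outside, 28 mm high, walls and floor 6 mm thick. Origin: centre of its underside, on the bench.
- round_dish: Fixed round steel dish, 150 mm across the rim, 28 mm high, wall 4 mm, floor 6 mm thick (flat floor about 136 mm across). Origin: centre of its underside, on the bench.
- mug: White mug, 80 mm wide, 95 mm high, standing on the bench; bystander. Origin: centre of its underside.
- jar: Closed glass jar, 70 mm wide, 90 mm high, standing on the bench; bystander. Origin: centre of its underside.
- wrench: Steel wrench, 180 mm long, lying flat on the bench beyond the work; bystander. Its x axis runs along it.
Things that resemble listed ones, but are neither listed nor needed, are in the scene too. What is shaped like the gauge_stand but turquoise is not meant.

How it is judged:
By the outcome, as a careful person would: the job done as asked, in the order asked, and still so for the second after the job is handed in, with the robot touching nothing.
It also fails if it takes over 61 s, if anything falls off the work surface, if the arm or the gripper's body presses on something with over 40 N, if the wrist force passes 120 N, or if a joint passes its speed limit or range.

## Working session

There is one attempt and no reset: what is moved stays moved. The work goes in short steps, Python scripts to look and compute and a tool call to move; the robot and the scene stay as the last step left them, time stands still between calls to the robot, and variables do not carry over. Pictures are saved under pics/ and viewed, at most 10 in all, crops included, and the job is handed in when it is done.

Besides the shell and the picture viewer there is one more tool, called after "Request:" as name(argument=value, ...) on one line, values as JSON. apply_moves: Moves the arm, as the interface text tells. Its arguments: {"type":"object","properties":{"series":{"type":"array"},"grip_force":{"type":"number"}},"required":["series"]}

```bash
ls; mkdir -p pics
cat > h.py <<'E'
import numpy as np, cv2
from scipy.spatial.transform import Rotation as R
from rig import r, snapshot
def cam(s):
    f=200/np.tan(np.radians(s['fov_y'])/2)
    K=np.array([[f,0,s['cx']],[0,f,s['cy']],[0,0,1.]])
    return K,np.array([s['k1'],0,0,0,0.])
def pose(s,st=None):
    if 'eye' in s:
        o=np.array(s['orientation'],float)
        Rm=o if o.shape==(3,3) else (R.from_rotvec(o).as_matrix() if o.size==3 else R.from_quat(o).as_matrix())
        return Rm,np.array(s['eye'],float)
    T=np.array(s['T_tool_cam']); Rt=R.from_rotvec(st['ee_rot']).as_matrix()
    return Rt@T[:3,:3], Rt@T[:3,3]+np.array(st['tcp_pos'])
def rays(s,px,st=None):
    K,D=cam(s); u=cv2.undistortPoints(np.array(px,float).reshape(-1,1,2),K,D).reshape(-1,2)
    Rm,e=pose(s,st); d=np.c_[u[:,0],-u[:,1],-np.ones(len(u))]@Rm.T
    return e,d
def onz(s,px,z,st=None):
    e,d=rays(s,px,st); return e+d*((z-e[2])/d[:,2])[:,None]
def cloud(s,st=None):
    v,u=np.mgrid[0:400,0:640]; e,d=rays(s,np.c_[u.ravel(),v.ravel()],st)
    P=e+d*s['depth'].reshape(-1,1); P[s['depth'].ravel()==0]=np.nan
    return P.reshape(400,640,3)
E
python3 - <<'E'
from h import *
import pickle
print(r.read_state())
S={}
for n in('scene','top'):
    s=snapshot(n);S[n]=s
    print(n,{k:v for k,v in s.items() if k not in('image','depth')},(s['depth']>0).mean())
    cv2.imwrite(f'pics/{n}0.png',s['image'])
pickle.dump(S,open('s0.pkl','wb'))
E
```

```text
pics
{'t': 0.0, 'joint_pos': array([-1.27751285e+00,  4.94180448e-01,  1.34614561e+00,  9.25280708e-06,
        1.30253492e+00, -9.54941523e-02]), 'qvel': array([-0.00036044,  0.00137621,  0.00013492, -0.00015273, -0.00038252,
       -0.00046725]), 'effort': array([ 2.41834736e-03, -8.78823209e+01, -3.81853759e+01,  7.11207069e-02,
        5.30589663e-02, -4.63365564e-05]), 'tcp_pos': array([ 236.8037711 , -577.96872538,  213.3350785 ]), 'ee_rot': array([-3.08118514e+00, -6.06603948e-01,  1.82688695e-04]), 'force': array([-0.47131413, -0.42461838,  0.88051584]), 'wrist_torque': array([-0.03209933,  0.01834169, -0.0363925 ]), 'grasp_force': 0.0, 'grip_width': 1.0008790545528343}
scene {'fov_y': 45.14280072805606, 'cx': 315.56092493222064, 'cy': 195.90934103821948, 'k1': -0.06761583835332795, 'eye': array([1151.50457175, -855.85589861, 1192.73150645]), 'orientation': array([0.77405856, 0.2265728 , 0.57542091])} 0.995984375
top {'fov_y': 49.52677652895706, 'cx': 319.607144729649, 'cy': 196.9844229953588, 'k1': -0.051338370327487504, 'eye': array([ 394.74275037,   70.69912415, 1440.8985892 ]), 'orientation': array([ 0.0790215 , -0.06899802, -1.5923119 ])} 0.99599609375
```

View pics/scene0.png

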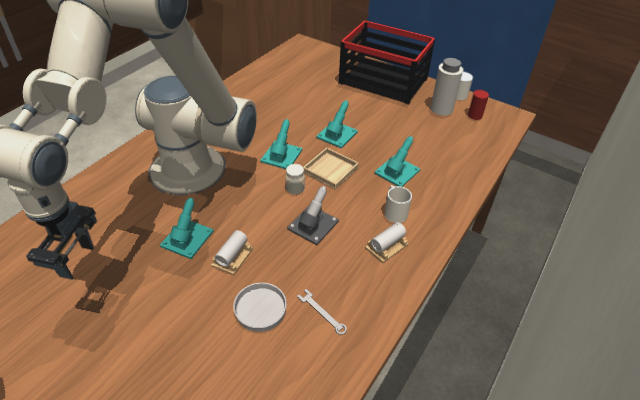

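View pics/top0.png

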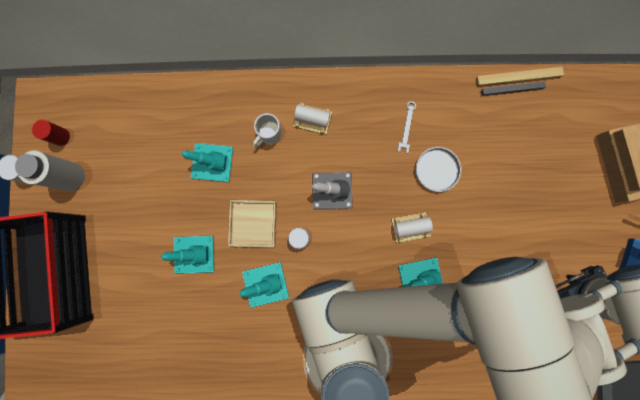

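The scene view shows the nearer sleeve at (231,248), the grey stand with the pin at (313,215), the dish at (260,307) and the tray at (330,168). In the top view they are at (413,228), (332,190), (438,170) and (252,224).

```bash
cat > m.py <<'E'
from h import *
import pickle
S=pickle.load(open('s0.pkl','rb'))
def rect(a):
    c=np.float32(a[:,:2]); return cv2.minAreaRect(c)
def axisfit(P):
    c=P.mean(0); return c,np.linalg.svd(P-c)[2][0]
C={n:cloud(S[n]) for n in S}
for n,box in dict(top=dict(sl=(385,205,440,250),st=(305,165,360,215),tray=(222,192,282,255),dish=(410,142,466,198),jar=(284,222,314,254),mug=(246,108,286,152),wr=(395,95,420,158),slb=(288,98,336,138)),
   scene=dict(sl=(205,225,258,275),st=(283,182,342,245),tray=(300,145,362,190),dish=(228,280,292,334),jar=(280,160,308,197))).items():
    for k,(u0,v0,u1,v1) in box.items():
        P=C[n][v0:v1,u0:u1].reshape(-1,3); I=S[n]['image'][v0:v1,u0:u1].reshape(-1,3).astype(int)
        ok=~np.isnan(P[:,0]); P=P[ok];I=I[ok]
        grey=(I.max(1)-I.min(1))<30
        if k in('sl','slb'):
            Q=P[(P[:,2]>50)&(P[:,2]<95)&grey]; (c,sz,a)=rect(Q); print(n,k,len(Q),np.round(c,1),np.round(sz,1),round(a,1),'ztop',np.percentile(Q[:,2],95), axisfit(Q)[1].round(3))
        elif k=='st':
            Q=P[(P[:,2]>4)&(P[:,2]<22)&grey]; c,sz,a=rect(Q); print(n,k,'plate',len(Q),np.round(c,1),np.round(sz,1),round(a,1),'z',np.median(Q[:,2]))
            Q=P[(P[:,2]>85)&grey]; c,d=axisfit(Q); print('  pin',len(Q),c.round(1),d.round(3),Q[:,2].max().round(1), Q[Q[:,2].argmax()].round(1))
        elif k in('tray','dish'):
            Q=P[(P[:,2]>18)&(P[:,2]<40)]; c,sz,a=rect(Q); print(n,k,len(Q),np.round(c,1),np.round(sz,1),round(a,1))
        else:
            Q=P[P[:,2]>(4 if k=='wr' else 40)]; c,sz,a=rect(Q); print(n,k,len(Q),np.round(c,1),np.round(sz,1),round(a,1),np.percentile(Q[:,2],95).round(1))
E
python3 m.py
```

```text
top sl 503 [ 423.4 -218.6] [ 47.2 109.3] 9.2 ztop 74.60178788044273 [-0.158  0.987  0.001]
top st plate 878 [552.   36.6] [126.7 119.3] 89.0 z 12.96839149351888
  pin 224 [551.9  60.8 111.9] [0.002 0.803 0.597] 140.5 [548.   90.8 140.5]
top tray 377 [449.1 303.4] [151.4 150.2] 87.2
top dish 247 [ 611.7 -315.2] [146.9 146.8] 52.6
top jar 378 [397.4 148.1] [67.2 66.5] 88.9 95.5
top mug 346 [740.8 244.1] [ 79.8 102.7] 82.6 98.3
top wr 449 [ 765.2 -222.9] [ 82.5 215.1] 87.4 12.4
top slb 496 [794.3  98.5] [110.   49.1] 74.6 ztop 74.60921857583281 [-0.282 -0.959  0.001]
scene sl 444 [ 424.6 -222.5] [ 43.7 112.4] 5.5 ztop 74.16305354036172 [ 0.142 -0.99   0.006]
scene st plate 730 [521.2  68.4] [171.4 260.6] 38.0 z 12.948412622574551
  pin 225 [552.   53.2 108.1] [0.013 0.793 0.609] 141.3 [547.8  83.9 141.3]
scene tray 405 [442.5 255.6] [250.5 154.4] 87.8
scene dish 382 [ 609.9 -317.6] [147.1 150.8] 60.0
scene jar 388 [396.2 143.5] [65.5 69.3] 11.3 93.8
```

```bash
python3 - <<'E'
import cv2,pickle
S=pickle.load(open('s0.pkl','rb'))
a=cv2.resize(S['top']['image'][150:250,300:450],None,fx=5,fy=5,interpolation=cv2.INTER_CUBIC)
cv2.imwrite('pics/crop1.png',a)
E
cat > fit.py <<'E'
from h import *
from scipy.optimize import least_squares
def prof(s): return np.interp(s,[0,41,46,86,100],[18.5,18.5,14,14,6])
def pinfit(P):
    f=lambda q: res(P,q)
    def res(P,q):
        d=np.array([-np.sin(q[2]),np.cos(q[2]),1])/2**.5; w=P-[q[0],q[1],62+q[3]]; s=w@d
        return np.r_[np.linalg.norm(w-s[:,None]*d,axis=1)-prof(s),q[3]*2]
    o=least_squares(f,[552,10,0,0],loss='soft_l1'); return o.x,np.sqrt(np.mean(o.fun**2))
def slfit(P,x0):
    def res(q):
        d=np.array([-np.sin(q[2]),np.cos(q[2]),0]); w=P-[q[0],q[1],46+q[3]]; s=w@d
        return np.r_[np.linalg.norm(w-s[:,None]*d,axis=1)-25, q[3]*2]
    # along-axis position from the extent of the points
    o=least_squares(lambda q:np.r_[res(q),((q[:2]-x0[:2])@[-np.sin(q[2]),np.cos(q[2])])],[*x0,0],loss='soft_l1'); q=o.x
    d=np.array([-np.sin(q[2]),np.cos(q[2])]); s=(P[:,:2]-q[:2])@d; return q,np.percentile(s,[1,99])
E
python3 - <<'E'
from fit import *; import pickle
S=pickle.load(open('s0.pkl','rb')); A=[];B=[]
for n,bp,bs in(('top',(305,165,360,215),(385,205,440,250)),('scene',(283,182,342,245),(205,225,258,275))):
    C=cloud(S[n])
    def sel(b):
        u0,v0,u1,v1=b;P=C[v0:v1,u0:u1].reshape(-1,3);I=S[n]['image'][v0:v1,u0:u1].reshape(-1,3).astype(int)
        return P[~np.isnan(P[:,0])&((I.max(1)-I.min(1))<30)]
    P=sel(bp);P=P[(P[:,2]>90)];Q=sel(bs);Q=Q[(Q[:,2]>50)&(Q[:,2]<90)]
    A.append(P);B.append(Q)
    print(n,*pinfit(P)); print('  ',*slfit(Q,[424,-220,.16]))
print(*pinfit(np.vstack(A)));print(*slfit(np.vstack(B),[424,-220,.16]))
E
```

```text
top [ 5.53040042e+02  2.68684683e+01 -4.38348637e-03  6.94802775e-01] 1.9646443632841695
   [ 4.24362816e+02 -2.19942418e+02  1.57397489e-01  7.62315297e-01] [-52.10589461  54.85750027]
scene [ 5.48360222e+02  2.04249445e+01  3.98279711e-03 -2.14524930e+00] 3.409132265715597
   [ 4.18233246e+02 -2.20959209e+02  1.64825221e-01  7.60029296e-01] [-57.0610066   52.39883508]
[ 5.50717517e+02  2.55518209e+01 -1.36195497e-02  3.17991143e-01] 3.1918904053454416
[ 4.21912716e+02 -2.20308165e+02  1.46579892e-01  4.08952623e-01] [-56.32730885  53.76132602]
```

Request:
apply_moves(series=[25,45,0,0,0,0.12,0,50,90,0,0,0,0.24,0,75,135,0,0,0,0.36,0,100,180,0,0,0,0.48,0,120,220,0,0,0,0.6,0,140,260,0,0,0,0.72,0,160,300,0,0,0,0.84,0,175,335,0,0,0,0.96,0])

```text
t: 0.77
tcp_pos: [393.3, -281.9, 213.8]
ee_rot: [-2.448, -1.968, -0.0]
force: [0.9, -0.1, -0.7]
grip_width: 0.999
grasp_force: 0.0
```

Request:
apply_moves(series=[6,12,0,0,0,0.12,0,11,24,0,0,0,0.24,0,11,24,0,0,0,0.377,0,11,24,0,0,0,0.377,0,11,24,0,0,0,0.377,0])

```text
t: 1.18
tcp_pos: [403.8, -259.8, 213.8]
ee_rot: [-2.046, -2.384, 0.0]
force: [0.2, -1.2, 0.0]
grip_width: 1.004
grasp_force: 0.0
```

```bash
cat > wl.py <<'E'
from fit import *; import pickle,sys
st=r.read_state(); s=snapshot('wrist'); pickle.dump((st,s),open(sys.argv[1]+'.pkl','wb')); cv2.imwrite(f'pics/{sys.argv[1]}.png',s['image'])
print({k:np.round(v,3) for k,v in st.items() if k in('t','joint_pos','tcp_pos','ee_rot','force','grip_width')})
M=R.from_rotvec(st['ee_rot']).as_matrix(); print('toolx',M[:,0].round(3),'toolz',M[:,2].round(3)); print(np.round(s['T_tool_cam'],3).tolist(),s['fov_y'],pose(s,st)[1].round(1))
E
python3 wl.py w1
```

```text
{'t': np.float64(1.183), 'joint_pos': array([-0.696,  0.291,  1.691, -0.   ,  1.16 , -0.849]), 'tcp_pos': array([ 403.801, -259.803,  213.816]), 'ee_rot': array([-2.046, -2.384,  0.   ]), 'force': array([ 0.207, -1.247,  0.002]), 'grip_width': np.float64(1.004)}
toolx [-0.152  0.988  0.   ] toolz [-0.  0. -1.]
[[0.001, 0.965, 0.264, 74.473], [1.0, -0.001, -0.001, 0.512], [-0.0, 0.264, -0.965, -170.37], [0.0, 0.0, 0.0, 1.0]] 67.2705557250651 [ 393.  -186.1  384.2]
```

View pics/w1.png

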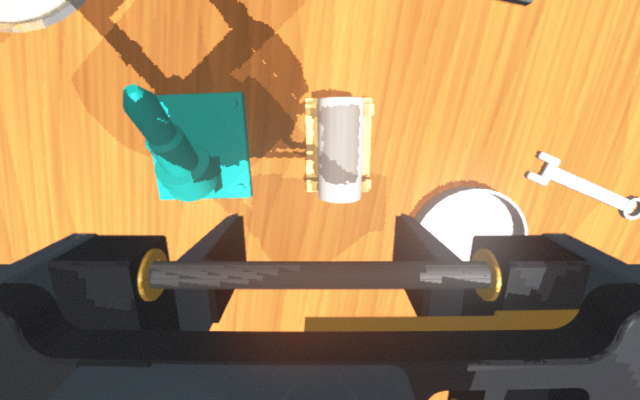

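Run:
```python
from fit import *; import pickle
st,s=pickle.load(open('w1.pkl','rb')); C=cloud(s,st); P=C.reshape(-1,3); I=s['image'].reshape(-1,3).astype(int); g=(I.max(1)-I.min(1)<30)
b=(np.abs(P[:,0]-423)<60)&(np.abs(P[:,1]+220)<80)&g&(P[:,2]>50)&(P[:,2]<90)
print(b.sum(),slfit(P[b],[424,-220,.155]), 'bench z',np.nanmedian(P[(np.abs(P[:,2])<6),2]))
b=(np.abs(P[:,0]-552)<40)&(P[:,1]>0)&(P[:,1]<130)&g&(P[:,2]>80)
print(b.sum()); 
if b.sum()>50: print(pinfit(P[b]))
```

```text
4396 (array([ 4.21505639e+02, -2.20403149e+02,  1.60238184e-01, -4.48006559e-01]), array([-52.55754386,  54.39723626])) bench z -0.3834771639018584
0
```

The wrist view shows the near sleeve at (341,150) in its cradle. The turquoise decoy is left of it at (190,150), clear of the fingers. Next I look at the pin from close by.

Request:
apply_moves(series=[24,32,0,0,0,0,0,48,64,0,0,0,0,0,72,96,0,0,0,0,0,96,128,0,0,0,0,0,120,160,0,0,0,0,0,144,192,0,0,0,0,0,148,200,0,0,0,0,0,148,200,0,0,0,0,0])

```text
t: 1.9
tcp_pos: [553.0, -58.1, 213.5]
ee_rot: [-2.044, -2.385, -0.0]
force: [0.1, -0.1, -0.6]
grip_width: 0.998
grasp_force: 0.0
```

```bash
python3 wl.py w2
cat > pf.py <<'E'
from fit import *; import pickle,sys
st,s=pickle.load(open(sys.argv[1]+'.pkl','rb')); P=cloud(s,st).reshape(-1,3); I=s['image'].reshape(-1,3).astype(int); g=(I.max(1)-I.min(1)<30)
b=(np.abs(P[:,0]-552)<40)&(P[:,1]>0)&(P[:,1]<130)&g&(P[:,2]>84)
print(b.sum(),pinfit(P[b]))
b=(np.abs(P[:,0]-552)<90)&(P[:,1]>-50)&(P[:,1]<130)&g&(P[:,2]>6)&(P[:,2]<20)
print('plate',cv2.minAreaRect(np.float32(P[b][:,:2])))
E
python3 pf.py w2
```

```text
{'t': np.float64(1.9), 'joint_pos': array([-0.212,  0.397,  1.518,  0.   ,  1.226, -0.366]), 'tcp_pos': array([552.969, -58.066, 213.54 ]), 'ee_rot': array([-2.044, -2.385, -0.   ]), 'force': array([ 0.142, -0.144, -0.641]), 'grip_width': np.float64(0.998)}
toolx [-0.153  0.988  0.   ] toolz [ 0.  0. -1.]
[[0.001, 0.965, 0.264, 74.472], [1.0, -0.001, -0.001, 0.512], [-0.0, 0.264, -0.965, -170.37], [0.0, 0.0, 0.0, 1.0]] 67.2705557250651 [542.1  15.5 383.9]
3287 (array([ 5.49947345e+02,  2.65301576e+01, -6.53618941e-03, -5.99067136e-01]), np.float64(0.7670156346116351))
plate ((550.2465209960938, 36.383548736572266), (127.84577178955078, 118.53964233398438), 89.81037139892578)
```

View pics/w2.png

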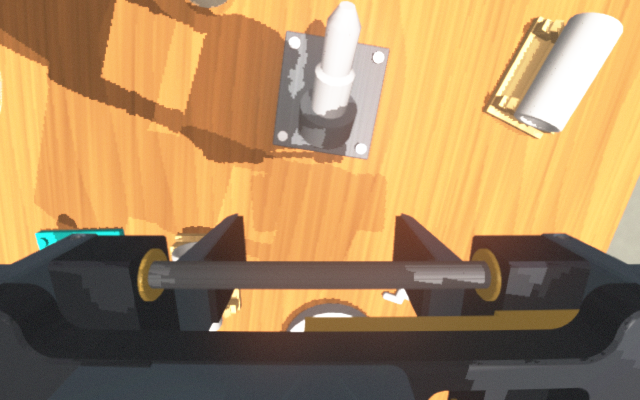

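The pin at (340,70) fits well: its foot axis is at (550, 26.5, 62), leaning straight along +y. Now I go back and grasp the sleeve.

Request:
apply_moves(series=[-25,-31,0,0,0,0,0,-50,-62,0,0,0,0,0,-75,-93,0,0,0,0,0,-100,-124,0,0,0,0,0,-122,-150,-15,0,0,0.003,0,-131.5,-161.5,-40,0,0,0.006,0,-131.5,-161.5,-75,0,0,0.006,0,-131.5,-161.5,-75,0,0,0.006,0])

```text
t: 2.62
tcp_pos: [416.3, -221.7, 135.0]
ee_rot: [-2.038, -2.382, 0.001]
force: [-2.3, 1.0, -1.1]
grip_width: 0.994
grasp_force: 0.0
```

Request:
apply_moves(series=[0,0,-30,0,0,0,0,0,0,-60,0,0,0,0,0,0,-90,0,0,0,0,0,0,-105,0,0,0,0,0,0,-111.5,0,0,0,0,0,0,-111.5,0,0,0,0])

```text
t: 3.12
tcp_pos: [419.9, -221.5, 27.3]
ee_rot: [-2.036, -2.39, 0.0]
force: [-0.1, 0.6, -0.1]
grip_width: 1.0
grasp_force: 0.0
```

Request:
apply_moves(series=[1.5,2,-0.5,0,0,0,0,1.5,2,-0.5,0,0,0,0.5,1.5,2,-0.5,0,0,0,1,1.5,2,-0.5,0,0,0,1,1.5,2,-0.5,0,0,0,1,1.5,2,-0.5,0,0,0,1,1.5,2,-0.5,0,0,0,1,1.5,2,-0.5,0,0,0,1], grip_force=35)

```text
t: 3.78
tcp_pos: [421.3, -219.2, 27.0]
ee_rot: [-2.035, -2.393, 0.001]
force: [-3.4, -3.0, 7.0]
grip_width: 0.531
grasp_force: 35.0
```

Request:
apply_moves(series=[0,0,0,0,0,0,1,0,0,0,0,0,0,1,0,0,0,0,0,0,1,0,0,0,0,0,0,1])

```text
t: 4.12
tcp_pos: [421.2, -219.2, 27.0]
ee_rot: [-2.035, -2.392, 0.001]
force: [-5.1, -0.9, 6.1]
grip_width: 0.535
grasp_force: 35.0
```

```bash
cat > tgt.py <<'E'
from h import *
PO=np.array([550.,26.5,62]); q=-0.004; D=np.array([-np.sin(q),np.cos(q),1])/2**.5
def delta(z,x,s=None,tcp=None,back=19.):
    "tool z/x axes wanted, grasp point at s on the pin, or the TCP"
    z=np.array(z,float);z/=np.linalg.norm(z);x=np.array(x,float);x-=z*(x@z);x/=np.linalg.norm(x)
    Rt=np.c_[x,np.cross(z,x),z]; st=r.read_state()
    if s is not None: tcp=PO+s*D+back*z
    print('dpos',(np.array(tcp)-st['tcp_pos']).round(1),'rot',(R.from_matrix(Rt)*R.from_rotvec(st['ee_rot']).inv()).as_rotvec().round(4),'tcp',np.round(tcp,1))
E
python3 -c "
from tgt import *
for s in(220,185): delta([0.002,.707,-.707],D,s)"
```

```text
dpos [129.4 414.7 177.1] rot [ 0.7834  0.0616 -0.1567] tcp [550.7 195.5 204.1]
dpos [129.3 390.  152.4] rot [ 0.7834  0.0616 -0.1567] tcp [550.6 170.7 179.4]
```

Request:
apply_moves(series=[0,0,38,0,0,0,1,0,0,76,0,0,0,1,5,15,110,0.08,0.006,-0.016,1,15,40,140,0.18,0.014,-0.036,1,25,68,167,0.28,0.022,-0.056,1,35,98,192,0.38,0.03,-0.076,1,45,130,214,0.48,0.038,-0.096,1,55,163,230,0.58,0.046,-0.116,1])

```text
t: 4.78
tcp_pos: [477.9, -55.7, 259.4]
ee_rot: [-1.85, -1.929, -0.572]
force: [-0.2, 0.3, -1.8]
grip_width: 0.535
grasp_force: 35.0
```

```bash
python3 -c "
from tgt import *
delta([0.002,.707,-.707],D,220); print(r.read_state()['joint_pos'].round(2),r.read_state()['grip_width'])"
```

```text
dpos [ 72.8 251.2 -55.3] rot [ 0.2005  0.0183 -0.0393] tcp [550.7 195.5 204.1]
[-0.59  0.39  1.57  0.47  1.55 -0.73] 0.535178239318676
```

Request:
apply_moves(series=[10,35,0,0.05,0.004,-0.01,1,20,70,0,0.1,0.009,-0.02,1,31,105,0,0.15,0.014,-0.03,1,42,140,0,0.2,0.018,-0.039,1,53,175,0,0.2,0.018,-0.039,1,63,210,0,0.2,0.018,-0.039,1,71,240,-20,0.2,0.018,-0.039,1,73,251,-40,0.2,0.018,-0.039,1])

```text
t: 5.45
tcp_pos: [550.3, 197.9, 217.0]
ee_rot: [-1.763, -1.762, -0.726]
force: [-1.1, 0.5, -1.0]
grip_width: 0.536
grasp_force: 35.0
```

Request:
apply_moves(series=[0,0,0,0,0,0,1,0,0,0,0,0,0,1])

```text
t: 5.62
tcp_pos: [549.0, 195.2, 216.3]
ee_rot: [-1.763, -1.759, -0.722]
force: [-0.3, -0.4, -0.5]
grip_width: 0.535
grasp_force: 35.0
```

```bash
python3 wl.py w3; python3 -c "
from tgt import *
delta([0.002,.707,-.707],D,185); s=snapshot('scene'); cv2.imwrite('pics/s3.png',cv2.resize(s['image'][100:280,200:440],None,fx=3,fy=3)); print(r.read_state()['force'])"
```

```text
{'t': np.float64(5.617), 'joint_pos': array([-0.205,  0.514,  1.64 ,  0.798,  1.299, -0.552]), 'tcp_pos': array([549.014, 195.181, 216.279]), 'ee_rot': array([-1.763, -1.759, -0.722]), 'force': array([-0.252, -0.433, -0.454]), 'grip_width': np.float64(0.535)}
toolx [0.004 0.71  0.705] toolz [-0.003  0.705 -0.71 ]
[[0.001, 0.965, 0.264, 74.307], [1.0, -0.001, 0.0, 0.535], [0.0, 0.264, -0.965, -170.554], [0.0, 0.0, 0.0, 1.0]] 67.2705557250651 [550.3 127.7 389.7]
dpos [  0.9 -23.7 -37.7] rot [ 0.0036 -0.0024 -0.0016] tcp [550.6 170.7 179.4]
[ 0.71687272  0.86410903 -0.68686176]
```

View pics/s3.png

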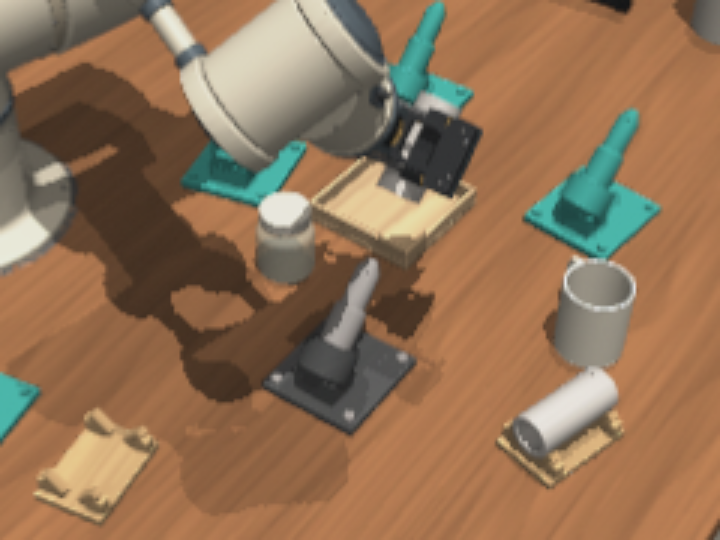

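The picture shows the empty near cradle at (95,465), the sleeve in the gripper at (410,180) and the grey pin free at (350,300). I check how the sleeve lies in the hand.

```bash
cat > inh.py <<'E'
from fit import *; import pickle,sys
st,s=pickle.load(open(sys.argv[1]+'.pkl','rb')); P=cloud(s,st).reshape(-1,3); P=P[~np.isnan(P[:,0])]
T=(P-st['tcp_pos'])@R.from_rotvec(st['ee_rot']).as_matrix()
for a,b in((-60,-50),(-50,-40),(-40,-30),(-30,-20),(20,30),(30,40),(40,50),(50,60)):
    m=(T[:,0]>a)&(T[:,0]<b)&(abs(T[:,1])<35)&(T[:,2]>-60)&(T[:,2]<5); Q=T[m]
    if len(Q)>30:
        f=lambda c:np.hypot(Q[:,1]-c[0],Q[:,2]-c[1])-25
        o=least_squares(f,[0,-19],loss='soft_l1'); print((a,b),len(Q),o.x.round(2),'x range',Q[:,0].min().round(1),Q[:,0].max().round(1))
E
python3 inh.py w3
```

```text
(-30, -20) 641 [  0.51 -18.61] x range -30.0 -20.0
(20, 30) 1853 [  0.45 -18.68] x range 20.0 30.0
(30, 40) 1968 [  0.37 -18.7 ] x range 30.0 40.0
(40, 50) 2278 [  0.44 -18.81] x range 40.0 50.0
(50, 60) 1739 [  0.48 -19.44] x range 50.0 54.5
```

Request:
apply_moves(series=[0.3,-12,-19,0.0036,-0.0024,-0.0016,1,0.5,-23.7,-37.7,0.0036,-0.0024,-0.0016,1,0.5,-23.7,-37.7,0.0036,-0.0024,-0.0016,1,0.5,-23.7,-37.7,0.0036,-0.0024,-0.0016,1])

```text
t: 6.05
tcp_pos: [550.8, 169.8, 179.7]
ee_rot: [-1.766, -1.755, -0.731]
force: [0.2, -0.0, -0.8]
grip_width: 0.528
grasp_force: 35.0
```

```bash
python3 -c "
from tgt import *
delta([0.002,.707,-.707],D,160,back=18.7); delta([0.002,.707,-.707],D,125,back=18.7)"
```

```text
dpos [ -0.3 -16.9 -17.8] rot [-0.0002  0.0003  0.0027] tcp [550.5 152.9 161.9]
dpos [ -0.4 -41.7 -42.5] rot [-0.0002  0.0003  0.0027] tcp [550.4 128.1 137.2]
```

Request:
apply_moves(series=[-0.7,-10,-10.5,0,0,0.003,1,-0.8,-16.9,-17.8,0,0,0.003,1,-0.8,-24,-25,0,0,0.003,1,-0.8,-31,-32,0,0,0.003,1,-0.8,-37,-38,0,0,0.003,1,-0.8,-41.7,-42.5,0,0,0.003,1,-0.8,-41.7,-42.5,0,0,0.003,1])

```text
t: 6.63
tcp_pos: [549.5, 128.4, 135.9]
ee_rot: [-1.762, -1.758, -0.729]
force: [0.6, -0.8, -1.5]
grip_width: 0.534
grasp_force: 35.0
```

```bash
python3 wl.py w4; python3 inh.py w4; python3 -c "
from tgt import *
delta([0.002,.707,-.707],D,105,back=18.7)
st=r.read_state();print(st['wrist_torque'].round(2))"
```

```text
{'t': np.float64(6.633), 'joint_pos': array([-0.323,  0.645,  1.677,  0.786,  1.247, -0.749]), 'tcp_pos': array([549.525, 128.4  , 135.876]), 'ee_rot': array([-1.762, -1.758, -0.729]), 'force': array([ 0.635, -0.834, -1.48 ]), 'grip_width': np.float64(0.534)}
toolx [0.002 0.707 0.707] toolz [ 0.001  0.707 -0.707]
[[0.001, 0.965, 0.264, 74.305], [1.0, -0.001, 0.0, 0.534], [0.0, 0.264, -0.965, -170.554], [0.0, 0.0, 0.0, 1.0]] 67.2705557250651 [550.1  60.4 309. ]
(-30, -20) 643 [  0.51 -18.52] x range -29.9 -20.0
(20, 30) 1865 [  0.4  -18.61] x range 20.0 30.0
(30, 40) 1974 [  0.33 -18.65] x range 30.0 40.0
(40, 50) 2281 [  0.4 -18.8] x range 40.0 50.0
(50, 60) 1730 [  0.41 -19.52] x range 50.0 54.4
dpos [  0.8 -15.  -13.4] rot [-0.0002 -0.0001 -0.002 ] tcp [550.3 114.  123. ]
[-0.55 -0.08  0.03]
```

Request:
apply_moves(series=[0.3,-5,-4,0,0,0,1,0.3,-10,-8.7,0,0,0,1,0.3,-15,-13.4,0,0,0,1,0.3,-15,-13.4,0,0,0,1])

```text
t: 7.02
tcp_pos: [549.8, 113.4, 122.4]
ee_rot: [-1.761, -1.759, -0.729]
force: [0.5, 0.3, -1.9]
grip_width: 0.534
grasp_force: 35.0
```

Request:
apply_moves(series=[0,-1.5,-1.5,0,0,0,1,0,-3,-3,0,0,0,1,0,-4,-4,0,0,0,1,0,-4,-4,0,0,0,1])

```text
t: 7.35
tcp_pos: [549.8, 110.2, 119.2]
ee_rot: [-1.761, -1.76, -0.729]
force: [-0.1, -0.4, -1.9]
grip_width: 0.53
grasp_force: 35.0
```

```bash
python3 -c "
from tgt import *
delta([0.002,.707,-.707],D,98,back=18.7)
st=r.read_state();print(st['wrist_torque'].round(2),st['force'].round(1),(st['tcp_pos']-PO)@D)"
```

```text
dpos [ 0.5 -1.2 -1.1] rot [ 0.0002  0.0006 -0.0026] tcp [550.3 109.  118.1]
[-0.56 -0.08 -0.06] [-0.1 -0.4 -1.9] 99.6004147729261
```

Advancing in 3 mm steps while watching the force.

Request:
apply_moves(series=[0,-1,-1,0,0,0,1,0,-2,-2,0,0,0,1,0,-2,-2,0,0,0,1])

```text
t: 7.6
tcp_pos: [549.8, 108.2, 117.2]
ee_rot: [-1.761, -1.76, -0.729]
force: [0.1, -0.3, -1.0]
grip_width: 0.532
grasp_force: 35.0
```

Request:
apply_moves(series=[0,-1,-1,0,0,0,1,0,-2,-2,0,0,0,1,0,-2,-2,0,0,0,1])

```text
t: 7.85
tcp_pos: [549.8, 106.1, 115.1]
ee_rot: [-1.761, -1.759, -0.729]
force: [-0.6, 0.2, -1.1]
grip_width: 0.531
grasp_force: 35.0
```

```bash
python3 wl.py w5; python3 inh.py w5; python3 -c "
from tgt import *
delta([0.002,.707,-.707],D,90,back=18.7)
st=r.read_state();print(st['wrist_torque'].round(2),st['force'].round(1),(st['tcp_pos']-PO)@D)"
```

```text
{'t': np.float64(7.85), 'joint_pos': array([-0.36 ,  0.682,  1.674,  0.775,  1.24 , -0.796]), 'tcp_pos': array([549.826, 106.107, 115.137]), 'ee_rot': array([-1.761, -1.759, -0.729]), 'force': array([-0.611,  0.191, -1.1  ]), 'grip_width': np.float64(0.531)}
toolx [0.001 0.707 0.707] toolz [ 0.001  0.707 -0.707]
[[0.001, 0.965, 0.264, 74.305], [1.0, -0.001, 0.0, 0.534], [0.0, 0.264, -0.965, -170.554], [0.0, 0.0, 0.0, 1.0]] 67.2705557250651 [550.3  38.1 288.3]
(-40, -30) 31 [  0.37 -18.08] x range -37.1 -30.1
(-30, -20) 639 [  0.48 -18.54] x range -29.9 -20.0
(20, 30) 1859 [  0.4  -18.66] x range 20.0 30.0
(30, 40) 1975 [  0.36 -18.68] x range 30.0 40.0
(40, 50) 2282 [  0.41 -18.82] x range 40.0 50.0
(50, 60) 1736 [  0.43 -19.5 ] x range 50.0 54.5
dpos [ 0.5 -2.8 -2.8] rot [ 0.0001  0.0006 -0.0025] tcp [550.3 103.4 112.4]
[-0.57 -0.08  0.04] [-0.5 -0.3 -1.4] 93.97859475341394
```

Request:
apply_moves(series=[0,-1.5,-1.5,0,0,0,1,0,-3,-3,0,0,0,1,0,-3,-3,0,0,0,1])

```text
t: 8.15
tcp_pos: [549.8, 103.0, 112.0]
ee_rot: [-1.761, -1.759, -0.729]
force: [0.4, 0.7, -0.4]
grip_width: 0.532
grasp_force: 35.0
```

Request:
apply_moves(series=[0,-1.5,-1.5,0,0,0,1,0,-3,-3,0,0,0,1,0,-3,-3,0,0,0,1])

```text
t: 8.4
tcp_pos: [549.8, 100.0, 109.0]
ee_rot: [-1.761, -1.759, -0.729]
force: [-0.5, 1.0, -1.2]
grip_width: 0.53
grasp_force: 35.0
```

Request:
apply_moves(series=[0,-2,-2,0,0,0,1,0,-4,-4,0,0,0,1,0,-4,-4,0,0,0,1])

```text
t: 8.65
tcp_pos: [549.8, 95.9, 104.9]
ee_rot: [-1.761, -1.759, -0.729]
force: [-0.3, -0.1, -1.9]
grip_width: 0.532
grasp_force: 35.0
```

It passed the step (s ≈ 80 mm) with no force, so this looks like the wide bore. I go on towards the collar.

Request:
apply_moves(series=[0,-3,-3,0,0,0,1,0,-6,-6,0,0,0,1,0,-9,-9,0,0,0,1,0,-12,-12,0,0,0,1,0,-12,-12,0,0,0,1])

```text
t: 9.07
tcp_pos: [549.8, 83.6, 92.6]
ee_rot: [-1.761, -1.759, -0.729]
force: [-0.6, 0.8, -1.4]
grip_width: 0.535
grasp_force: 35.0
```

Request:
apply_moves(series=[0,-1.5,-1.5,0,0,0,1,0,-3,-3,0,0,0,1,0,-3,-3,0,0,0,1])

```text
t: 9.32
tcp_pos: [549.8, 81.1, 90.1]
ee_rot: [-1.761, -1.759, -0.729]
force: [0.1, 0.2, -2.4]
grip_width: 0.532
grasp_force: 35.0
```

```bash
python3 wl.py w6; python3 inh.py w6; python3 -c "
from tgt import *
delta([0.002,.707,-.707],D,55,back=18.7)
st=r.read_state();print(st['wrist_torque'].round(2),st['force'].round(1),(st['tcp_pos']-PO)@D)"
```

```text
{'t': np.float64(9.317), 'joint_pos': array([-0.401,  0.729,  1.667,  0.762,  1.232, -0.846]), 'tcp_pos': array([549.805,  81.066,  90.084]), 'ee_rot': array([-1.761, -1.759, -0.729]), 'force': array([ 0.14 ,  0.183, -2.378]), 'grip_width': np.float64(0.532)}
toolx [0.001 0.707 0.707] toolz [ 0.001  0.707 -0.707]
[[0.001, 0.965, 0.264, 74.305], [1.0, -0.001, 0.0, 0.534], [0.0, 0.264, -0.965, -170.554], [0.0, 0.0, 0.0, 1.0]] 67.2705557250651 [550.3  13.  263.2]
(-30, -20) 641 [  0.49 -18.53] x range -30.0 -20.0
(20, 30) 1864 [  0.42 -18.63] x range 20.0 30.0
(30, 40) 1981 [  0.36 -18.7 ] x range 30.0 40.0
(40, 50) 2262 [  0.4  -18.83] x range 40.0 50.0
(50, 60) 1741 [  0.48 -19.42] x range 50.0 54.5
dpos [ 0.3 -2.6 -2.6] rot [ 0.0001  0.0007 -0.0026] tcp [550.2  78.6  87.7]
[-0.55 -0.08  0.04] [-0.3 -0.4 -2.2] 58.6389857525392
```

Request:
apply_moves(series=[0,-1,-1,0,0,0,1,0,-2,-2,0,0,0,1,0,-2,-2,0,0,0,1])

```text
t: 9.62
tcp_pos: [549.8, 79.1, 88.2]
ee_rot: [-1.761, -1.76, -0.729]
force: [0.4, 0.0, -1.5]
grip_width: 0.532
grasp_force: 35.0
```

Request:
apply_moves(series=[0,-0.5,-0.5,0,0,0,1,0,-1,-1,0,0,0,1,0,-1,-1,0,0,0,1])

```text
t: 9.87
tcp_pos: [549.9, 78.9, 88.0]
ee_rot: [-1.76, -1.759, -0.731]
force: [1.0, 5.1, 6.6]
grip_width: 0.529
grasp_force: 35.0
```

It met the collar at s ≈ 55.5 mm with about 9 N, so it is home. I let go and back off.

Request:
apply_moves(series=[0,0,0,0,0,0,0.4,0,0,0,0,0,0,0,0,0,0,0,0,0,0,0,0,0,0,0,0,0,0,0,0,0,0,0,0,0,0,0,0,0,0,0])

```text
t: 10.37
tcp_pos: [549.8, 78.2, 87.3]
ee_rot: [-1.761, -1.76, -0.729]
force: [0.3, -0.0, 0.3]
grip_width: 0.934
grasp_force: 0.0
```

Request:
apply_moves(series=[0,-8,8,0,0,0,0,0,-26,26,0,0,0,0,0,-48,48,0,0,0,0,0,-70,70,0,0,0,0,0,-85,85,0,0,0,0,0,-85,85,0,0,0,0])

```text
t: 10.87
tcp_pos: [551.4, -10.5, 175.3]
ee_rot: [-1.765, -1.763, -0.733]
force: [-0.4, -1.0, 0.7]
grip_width: 0.998
grasp_force: 0.0
```

```bash
python3 wl.py w7
cat > onpin.py <<'E'
from fit import *; import pickle,sys
from tgt import PO,D
st,s=pickle.load(open(sys.argv[1]+'.pkl','rb')); P=cloud(s,st).reshape(-1,3); P=P[~np.isnan(P[:,0])]
w=P-PO; a=w@D; rad=np.linalg.norm(w-a[:,None]*D,axis=1)
up=w@np.array([0,-.707,.707])
for lo in range(-20,135,10):
    m=(a>lo)&(a<lo+10)&(rad<40)&(up>0); print(lo,m.sum(),np.median(up[m]).round(1) if m.sum() else '', np.percentile(rad[m],[10,50,90]).round(1) if m.sum() else '')
m=(abs(rad-25)<4)&(up>0)&(abs(w[:,0])<15)&(a>45); print('top end s',np.percentile(a[m],99.5))
E
python3 onpin.py w7
```

```text
{'t': np.float64(10.867), 'joint_pos': array([-0.539,  0.631,  1.534,  0.657,  1.469, -0.777]), 'tcp_pos': array([551.373, -10.504, 175.272]), 'ee_rot': array([-1.765, -1.763, -0.733]), 'force': array([-0.373, -0.981,  0.73 ]), 'grip_width': np.float64(0.998)}
toolx [-0.001  0.709  0.705] toolz [ 0.006  0.705 -0.709]
[[0.001, 0.965, 0.264, 74.305], [1.0, -0.001, 0.0, 0.532], [0.0, 0.264, -0.965, -170.55], [0.0, 0.0, 0.0, 1.0]] 67.2705557250651 [550.9 -78.  348.6]
-20 1 7.6 [29. 29. 29.]
-10 416 17.7 [20.3 26.9 29.5]
0 402 21.0 [23.3 24.7 26.4]
10 512 21.3 [23.3 24.2 24.9]
20 532 20.5 [22.6 23.5 24.4]
30 537 19.6 [21.8 22.8 23.9]
40 552 18.7 [20.9 22.  23.3]
50 553 17.7 [20.  21.3 22.9]
60 562 17.0 [19.3 20.5 22.5]
70 570 16.0 [18.4 19.9 22.2]
80 596 15.3 [17.5 19.1 22. ]
90 582 14.3 [16.8 18.4 21.5]
100 590 13.7 [16.  17.6 20.9]
110 210 13.6 [15.1 16.7 20. ]
120 0  
130 0  
top end s 73.9739520389133
```

View pics/w7.png

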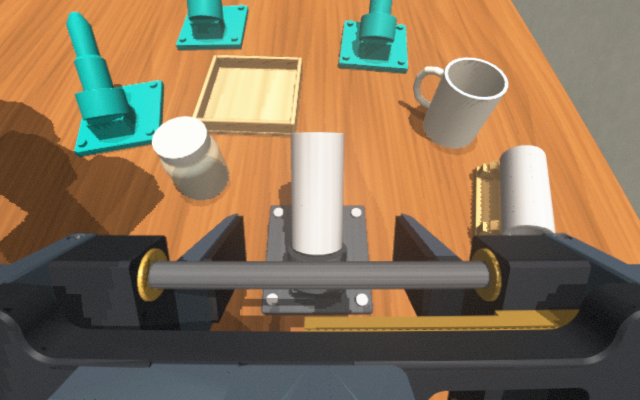

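The sleeve stands on the pin by itself, with its lower end on the collar at (318,250). The free clearance makes it droop slightly. The tray is at (250,95). I fit the sleeve's real axis before taking it off.

```bash
cat > sp.py <<'E'
from fit import *; import pickle,sys
from tgt import PO,D
st,s=pickle.load(open(sys.argv[1]+'.pkl','rb')); P=cloud(s,st).reshape(-1,3); P=P[~np.isnan(P[:,0])]
N=np.array([0,-.7071,.7071]); X=np.cross(D,N)
w=P-PO; W=np.c_[w@X,w@N,w@D]; m=(W[:,2]>8)&(W[:,2]<104)&(abs(W[:,0])<28)&(W[:,1]>-5)&(W[:,1]<35); W=W[m]
def f(q):
    p=np.array([q[0],q[1],55]); d=np.array([q[2],q[3],1]);d/=np.linalg.norm(d); v=W-p
    return np.linalg.norm(np.cross(v,d),axis=1)-25
o=least_squares(f,[0,-3,0,-.05],loss='soft_l1'); q=o.x; print(m.sum(),q.round(4),np.sqrt(np.mean(o.fun**2)))
d=q[2]*X+q[3]*N+D; d/=np.linalg.norm(d); c=PO+q[0]*X+q[1]*N+55*D
v=P-c; a=v@d; rad=np.linalg.norm(np.cross(v,d),axis=1); k=abs(rad-25)<2.5
print('centre',c.round(1),'dir',d.round(4),'ends',np.percentile(a[k],[1,99]).round(1)); h=np.histogram(a[k],np.arange(40,80,2)); print(h[0])
E
python3 sp.py w7
```

```text
5377 [-2.0360e-01 -4.5956e+00  1.0000e-03 -8.7800e-02] 0.5752313802436833
centre [550.   68.6  97.6] dir [0.0038 0.7663 0.6425] ends [-139.8   55.8]
[112 149 105 106 152 111 105 149  45   0   0   0   0   0   0   0   0   0
   0]
```

Request:
apply_moves(series=[0,0,25,-0.12,0,0,0,0,5,45,-0.24,0,0,0,0,15,60,-0.36,0,0,0,0,-1,30,70,-0.48,0,0,0,-1,50,78,-0.6,0,0,0,-1,75,80,-0.72,0,0,0,-1,100,80,-0.84,0,0,0,-1,125,80,-0.96,0,0,0])

```text
schema error: expected a multiple of 7 numbers
```

```bash
cat >> tgt.py <<'E'
SC=np.array([550.,68.6,97.6]); SD=np.array([.0038,.7663,.6425])
E
python3 -c "
from tgt import *
delta(-SD,[0,.6425,-.7663],tcp=SC+120*SD); print(r.read_state()['joint_pos'].round(2))"
```

```text
dpos [ -0.2 169.4   0.9] rot [-1.6563e+00  8.8000e-03 -6.0000e-04] tcp [550.5 160.6 174.7]
[-0.54  0.63  1.54  0.66  1.47 -0.78]
```

Request:
apply_moves(series=[0,0,25,-0.12,0,0,0,0,5,45,-0.24,0,0,0,0,15,60,-0.36,0,0,0,-1,30,70,-0.48,0,0,0,-1,50,78,-0.6,0,0,0,-1,75,80,-0.72,0,0,0,-1,100,80,-0.84,0,0,0,-1,125,80,-0.96,0,0,0])

```text
t: 11.58
tcp_pos: [548.5, 115.3, 252.9]
ee_rot: [2.147, 2.147, -0.151]
force: [0.7, 0.0, -1.1]
grip_width: 0.997
grasp_force: 0.0
```

```bash
python3 -c "
from tgt import *
delta(-SD,[0,.6425,-.7663],tcp=SC+120*SD); print(r.read_state()['joint_pos'].round(2))"
```

```text
dpos [  1.9  45.2 -78.2] rot [-0.7316  0.0047 -0.0026] tcp [550.5 160.6 174.7]
[ 0.19  0.39  1.43 -0.14  1.35  0.22]
```

Request:
apply_moves(series=[1,25,0,-0.12,0.001,0,0,1,50,0,-0.24,0.001,-0.001,0,2,70,-5,-0.36,0.002,-0.001,0,2,80,-20,-0.48,0.003,-0.002,0,2,75,-40,-0.6,0.004,-0.002,0,2,60,-60,-0.7,0.005,-0.003,0,2,45,-78,-0.732,0.005,-0.003,0,2,45,-78,-0.732,0.005,-0.003,0])

```text
t: 12.25
tcp_pos: [547.9, 157.6, 168.7]
ee_rot: [1.703, 1.707, -0.812]
force: [-1.4, 0.4, -0.1]
grip_width: 0.998
grasp_force: 0.0
```

Request:
apply_moves(series=[0,0,0,0,0,0,0,0,0,0,0,0,0,0])

```text
t: 12.42
tcp_pos: [551.0, 159.5, 175.1]
ee_rot: [1.712, 1.704, -0.796]
force: [0.8, -0.7, 0.9]
grip_width: 1.002
grasp_force: 0.0
```

```bash
python3 wl.py w8; python3 -c "
from tgt import *
delta(-SD,[0,.6425,-.7663],tcp=SC+120*SD); delta(-SD,[0,.6425,-.7663],tcp=SC+8*SD); print(r.read_state()['joint_pos'].round(2))"; python3 sp.py w8
```

```text
{'t': np.float64(12.417), 'joint_pos': array([ 0.573,  0.764,  1.294, -0.692,  1.638,  0.733]), 'tcp_pos': array([551.047, 159.506, 175.128]), 'ee_rot': array([ 1.712,  1.704, -0.796]), 'force': array([ 0.766, -0.742,  0.864]), 'grip_width': np.float64(1.002)}
toolx [ 0.001  0.648 -0.762] toolz [-0.007 -0.762 -0.648]
[[0.0, 0.965, 0.264, 74.887], [1.0, -0.0, -0.001, 0.536], [-0.001, 0.264, -0.965, -170.438], [0.0, 0.0, 0.0, 1.0]] 67.2705557250651 [552.9 337.9 228.4]
dpos [-0.9  1.  -0.9] rot [-0.0073 -0.0001  0.0036] tcp [550.5 160.6 174.7]
dpos [ -1.3 -84.8 -72.9] rot [-0.0073 -0.0001  0.0036] tcp [550.   74.7 102.7]
[ 0.57  0.76  1.29 -0.69  1.64  0.73]
1120 [ 1.01900e-01 -1.21679e+01  5.00000e-04 -9.06000e-02] 4.981358952141229
centre [550.3  74.   92.3] dir [0.0033 0.768  0.6404] ends [-74.9 247.5]
[ 24  24  19  23  23  29  25 165  36   0   0   0   0   0   0   0   0   0
   0]
```

View pics/w8.png

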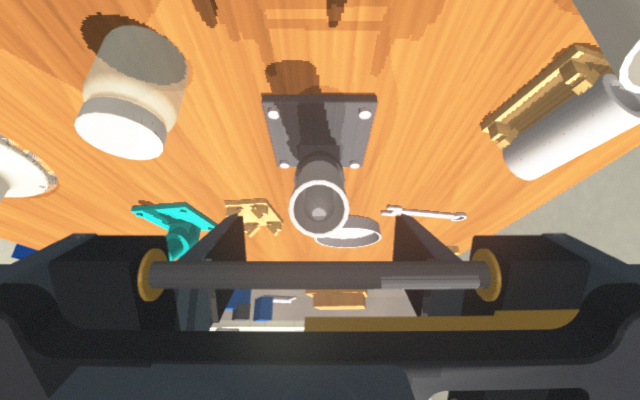

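The sleeve's open end with the pin inside is at (320,208), midway between the fingers. I go in along its axis.

Request:
apply_moves(series=[-1,-10,-11,-0.007,0,0.003,0,-1.3,-28,-25,-0.007,0,0.003,0,-1.3,-48,-42,-0.007,0,0.003,0,-1.3,-66,-57,-0.007,0,0.003,0,-1.3,-78,-67,-0.007,0,0.003,0,-1.3,-84.8,-72.9,-0.007,0,0.003,0,-1.3,-84.8,-72.9,-0.007,0,0.003,0,-1.3,-84.8,-72.9,-0.007,0,0.003,0])

```text
t: 13.13
tcp_pos: [550.0, 74.6, 102.2]
ee_rot: [1.704, 1.7, -0.8]
force: [-0.1, 0.3, 0.4]
grip_width: 1.002
grasp_force: 0.0
```

```bash
python3 -c "
from tgt import *
delta(-SD,[0,.6425,-.7663],tcp=SC+8*SD); print(r.read_state()['force'])"
```

```text
dpos [0.  0.1 0.6] rot [ 0.0014 -0.0008  0.0008] tcp [550.   74.7 102.7]
[-0.11465326  0.29497815  0.36224244]
```

Spot on. Now I close.

Request:
apply_moves(series=[0,0,0,0,0,0,0.5,0,0,0,0,0,0,1,0,0,0,0,0,0,1,0,0,0,0,0,0,1,0,0,0,0,0,0,1,0,0,0,0,0,0,1,0,0,0,0,0,0,1], grip_force=45)

```text
t: 13.72
tcp_pos: [549.4, 74.2, 101.0]
ee_rot: [1.703, 1.701, -0.802]
force: [-0.8, -0.2, 1.0]
grip_width: 0.53
grasp_force: 44.9
```

```bash
python3 -c "
from tgt import *
delta(-D,[0,.7071,-.7071],s=83); st=r.read_state(); print(st['force'],st['wrist_torque'],st['grip_width'],st['grasp_force'])"
```

```text
dpos [ 0.8 -2.5  6.2] rot [ 0.0902 -0.0032  0.0008] tcp [550.2  71.8 107.3]
[-0.82510734 -0.20408458  0.96086808] [ 0.39327417 -0.01075537 -0.07440127] 0.5302562795143287 44.92895504721673
```

Request:
apply_moves(series=[0.2,0.5,3,0.02,0,0,1,0.4,0.5,6,0.05,-0.002,0,1,0.5,-0.4,8.3,0.09,-0.003,0.001,1,0.5,-0.4,8.3,0.09,-0.003,0.001,1])

```text
t: 14.05
tcp_pos: [550.4, 73.4, 110.9]
ee_rot: [1.766, 1.761, -0.727]
force: [0.5, 2.3, -0.6]
grip_width: 0.536
grasp_force: 44.9
```

```bash
python3 wl.py w9; python3 inh.py w9; python3 -c "
from tgt import *
delta(-D,[0,.7071,-.7071],s=90); st=r.read_state(); print(st['force'],st['wrist_torque'],st['grip_width'],st['grasp_force'])"
```

```text
{'t': np.float64(14.05), 'joint_pos': array([ 0.435,  0.752,  1.49 , -0.71 ,  1.361,  0.759]), 'tcp_pos': array([550.442,  73.425, 110.878]), 'ee_rot': array([ 1.766,  1.761, -0.727]), 'force': array([ 0.497,  2.277, -0.592]), 'grip_width': np.float64(0.536)}
toolx [ 0.002  0.71  -0.704] toolz [-0.002 -0.704 -0.71 ]
[[0.0, 0.965, 0.264, 74.858], [1.0, -0.0, -0.001, 0.534], [-0.001, 0.264, -0.965, -170.416], [0.0, 0.0, 0.0, 1.0]] 67.2705557250651 [551.4 246.6 179.2]
(-30, -20) 1014 [-22.51 -25.38] x range -23.4 -20.0
(20, 30) 2058 [-17.26 -26.42] x range 20.0 23.9
dpos [-0.   3.3  1.7] rot [-0.0019  0.0018  0.001 ] tcp [550.2  76.7 112.2]
[-0.13369332  0.2890654  -1.45081144] [ 0.68917335 -0.06742512  0.01617219] 0.5335448343276126 44.92899991833838
```

Request:
apply_moves(series=[0,5,4,0,0,0,1,0,12,11,0,0,0,1,0.1,20,19,0,0,0,1,0.1,28,27,0,0,0,1,0.2,36,35,0,0,0,1,0.2,44,43,0,0,0,1])

```text
t: 14.6
tcp_pos: [550.1, 119.1, 153.3]
ee_rot: [1.761, 1.76, -0.732]
force: [0.2, -0.1, -0.7]
grip_width: 0.534
grasp_force: 44.9
```

Request:
apply_moves(series=[0,8,8,0,0,0,1,0,16,16,0,0,0,1,0.1,24,24,0,0,0,1,0.1,34,34,0,0,0,1,0.2,46,46,0,0,0,1,0.2,50,62,0,0,0,1,0.2,50,62,0,0,0,1])

```text
t: 15.18
tcp_pos: [551.1, 169.5, 217.1]
ee_rot: [1.762, 1.76, -0.727]
force: [1.1, -0.1, -1.0]
grip_width: 0.536
grasp_force: 44.9
```

```bash
python3 -c "
from tgt import *
delta([0,0,-1],[0,1,0],tcp=[449,303,220]); st=r.read_state(); print(st['force'],st['wrist_torque'],st['grip_width'],st['joint_pos'].round(2))
s=snapshot('scene'); cv2.imwrite('pics/s10.png',cv2.resize(s['image'][80:280,200:440],None,fx=3,fy=3))"
```

```text
dpos [-102.1  133.5    2.9] rot [0.7838 0.0008 0.0013] tcp [449 303 220]
[ 1.11729054 -0.08514966 -1.00906041] [ 0.58337202 -0.14387184 -0.00925462] 0.5356390385952202 [ 0.56  0.68  1.27 -0.64  1.66  0.67]
```

View pics/s10.png

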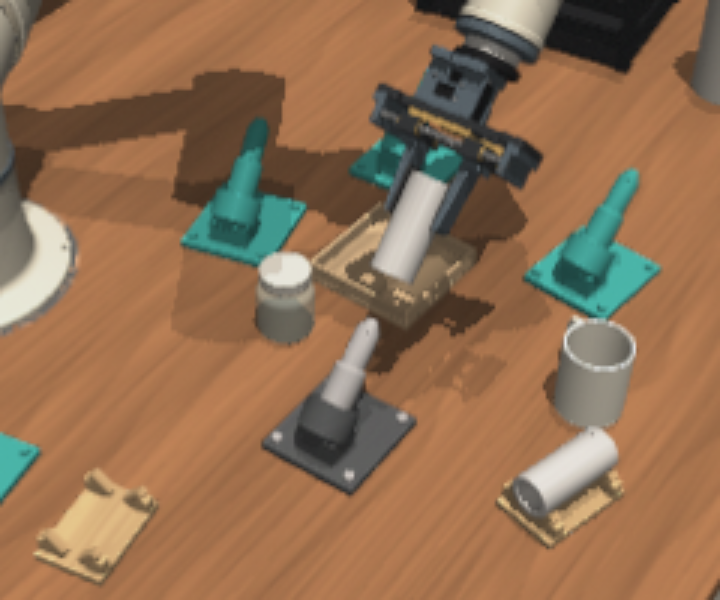

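The sleeve is off the pin and straight in the gripper at (410,230), and everything else is in place. I turn upright over the tray.

Request:
apply_moves(series=[-5,10,3,0.11,0,0,1,-15,27,3,0.22,0,0,1,-28,45,3,0.33,0,0,1,-44,65,3,0.44,0,0,1,-62,87,3,0.55,0,0,1,-80,108,3,0.66,0.001,0.001,1,-94,125,3,0.75,0.001,0.001,1,-102,133.5,3,0.784,0.001,0.001,1])

```text
t: 15.9
tcp_pos: [446.5, 301.4, 217.4]
ee_rot: [-2.218, -2.217, 0.001]
force: [1.0, -0.2, -1.4]
grip_width: 0.534
grasp_force: 44.9
```

Request:
apply_moves(series=[0,0,0,0,0,0,1,0,0,0,0,0,0,1,0,0,0,0,0,0,1])

```text
t: 16.15
tcp_pos: [448.7, 300.7, 216.9]
ee_rot: [-2.22, -2.223, 0.008]
force: [-0.1, -0.2, -0.9]
grip_width: 0.528
grasp_force: 44.9
```

```bash
python3 wl.py w11; python3 -c "
from tgt import *
import pickle
delta([0,0,-1],[0,1,0],tcp=[449,303,74])
st,s=pickle.load(open('w11.pkl','rb')); P=cloud(s,st); Q=P.reshape(-1,3); Q=Q[~np.isnan(Q[:,0])]
k=(Q[:,2]>1)&(Q[:,2]<11)&(abs(Q[:,0]-449)<60)&(abs(Q[:,1]-303)<60); print('floor',k.sum(),np.median(Q[k,2]))
k=(Q[:,2]>20)&(Q[:,2]<36)&(abs(Q[:,0]-449)<95)&(abs(Q[:,1]-303)<95); print('rim',k.sum(),Q[k].min(0),Q[k].max(0))
s=snapshot('scene');C=cloud(s);Q=C.reshape(-1,3);k=(np.hypot(Q[:,0]-449,Q[:,1]-303)<40)&(Q[:,2]>130);
h=Q[k];print('sleeve low z',np.percentile(h[:,2],[0,1,5]))"
```

```text
{'t': np.float64(16.15), 'joint_pos': array([ 0.481,  0.374,  1.547, -0.002,  1.226,  0.48 ]), 'tcp_pos': array([448.696, 300.747, 216.91 ]), 'ee_rot': array([-2.22 , -2.223,  0.008]), 'force': array([-0.13 , -0.229, -0.897]), 'grip_width': np.float64(0.528)}
toolx [-0.001  1.    -0.004] toolz [-0.004 -0.004 -1.   ]
[[0.001, 0.965, 0.264, 74.554], [1.0, -0.001, -0.0, 0.535], [-0.0, 0.264, -0.965, -170.372], [0.0, 0.0, 0.0, 1.0]] 67.2705557250651 [449.8 375.9 387. ]
dpos [   0.2    2.  -142.9] rot [ 0.0034 -0.0038 -0.0014] tcp [449 303  74]
floor 6766 5.493434546677605
rim 1848 [369.51064673 230.6881146   20.01186957] [524.20962064 380.80599567  29.88619105]
sleeve low z [156.09030924 161.80592433 179.29001518]
```

View pics/w11.png

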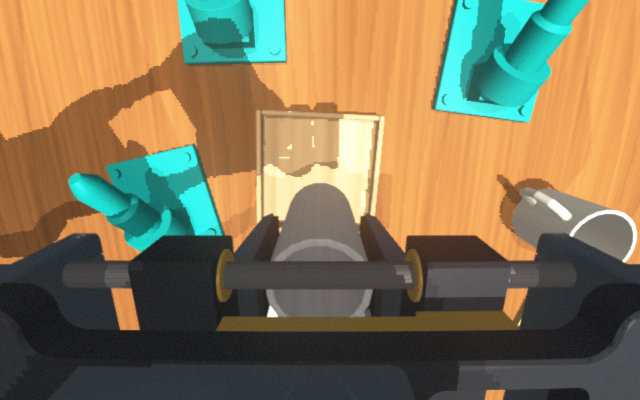

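The sleeve hangs over the tray, with its bottom at (320,200) and the tray rim from (260,112) to (380,112). I check that it is upright in the hand.

Run:
```python
from fit import *; import pickle
st,s=pickle.load(open('w11.pkl','rb')); P=cloud(s,st).reshape(-1,3); P=P[~np.isnan(P[:,0])]
T=P-st['tcp_pos']
W=T[(np.hypot(T[:,0],T[:,1])<36)&(T[:,2]<-4)&(T[:,2]>-70)]
def f(q): return np.hypot(W[:,0]-q[0]-q[2]*W[:,2],W[:,1]-q[1]-q[3]*W[:,2])-25
o=least_squares(f,[0,0,0,0],loss='soft_l1'); print(len(W),o.x.round(3),np.sqrt(np.mean(o.fun**2)),'low',np.percentile(W[:,2],[0.5,2]))
```

```text
1856 [ 0.458 -0.201 -0.001  0.025] 2.2432306652591825 low [-58.85574915 -57.2275624 ]
```

Request:
apply_moves(series=[0,1,-25,0.003,-0.004,-0.001,1,-1,2,-55,0.003,-0.004,-0.001,1,-1,3,-85,0.003,-0.004,-0.001,1,-1,4,-110,0.003,-0.004,-0.001,1,-1,4,-128,0.003,-0.004,-0.001,1,-1,4,-138,0.003,-0.004,-0.001,1,-1,4,-138,0.003,-0.004,-0.001,1,-1,4,-138,0.003,-0.004,-0.001,1])

```text
t: 16.92
tcp_pos: [447.5, 305.3, 79.4]
ee_rot: [-2.22, -2.222, -0.001]
force: [-0.0, -0.1, -1.3]
grip_width: 0.534
grasp_force: 44.9
```

Request:
apply_moves(series=[0,0,-2,0,0,0,1,0,0,-4,0,0,0,1,0,0,-5,0,0,0,1,0,0,-6,0,0,0,1,0,0,-6,0,0,0,1])

```text
t: 17.33
tcp_pos: [447.3, 305.3, 73.5]
ee_rot: [-2.22, -2.222, -0.003]
force: [0.0, -0.1, -0.8]
grip_width: 0.534
grasp_force: 44.9
```

Request:
apply_moves(series=[0,0,-1,0,0,0,1,0,0,-2,0,0,0,1,0,0,-2,0,0,0,1])

```text
t: 17.58
tcp_pos: [447.2, 305.2, 71.2]
ee_rot: [-2.22, -2.222, -0.002]
force: [-1.0, 0.8, -1.8]
grip_width: 0.534
grasp_force: 44.9
```

Request:
apply_moves(series=[0,0,-0.7,0,0,0,1,0,0,-1.4,0,0,0,1,0,0,-1.4,0,0,0,1])

```text
t: 17.83
tcp_pos: [447.2, 305.2, 69.8]
ee_rot: [-2.22, -2.222, -0.002]
force: [-0.5, 0.5, -1.1]
grip_width: 0.533
grasp_force: 44.9
```

Request:
apply_moves(series=[0,0,-0.7,0,0,0,1,0,0,-1.4,0,0,0,1,0,0,-1.4,0,0,0,1])

```text
t: 18.08
tcp_pos: [447.2, 305.2, 68.4]
ee_rot: [-2.22, -2.222, -0.002]
force: [0.2, 0.4, -1.6]
grip_width: 0.529
grasp_force: 44.9
```

Request:
apply_moves(series=[0,0,-0.7,0,0,0,1,0,0,-1.4,0,0,0,1,0,0,-1.4,0,0,0,1])

```text
t: 18.33
tcp_pos: [447.2, 305.2, 67.0]
ee_rot: [-2.22, -2.222, -0.002]
force: [-0.2, -0.2, -1.1]
grip_width: 0.532
grasp_force: 44.9
```

```bash
python3 -c "
from h import *
st=r.read_state(); print(st['force'],st['tcp_pos'],st['wrist_torque'])"
```

```text
[-0.16643788 -0.16626818 -1.13904934] [447.1864455  305.22628748  66.99876402] [ 2.71476599e-05 -5.25071672e-02  5.14840489e-02]
```

Request:
apply_moves(series=[0,0,-0.7,0,0,0,1,0,0,-1.4,0,0,0,1,0,0,-1.4,0,0,0,1])

```text
t: 18.58
tcp_pos: [447.5, 305.3, 65.9]
ee_rot: [-2.221, -2.222, -0.003]
force: [-0.8, -0.1, 2.4]
grip_width: 0.534
grasp_force: 45.0
```

Request:
apply_moves(series=[0,0,-0.5,0,0,0,1,0,0,-1,0,0,0,1,0,0,-1,0,0,0,1])

```text
t: 18.83
tcp_pos: [447.6, 305.5, 65.7]
ee_rot: [-2.221, -2.222, -0.004]
force: [-2.7, -1.9, 19.0]
grip_width: 0.537
grasp_force: 45.0
```

It is on the tray floor. I ease the load a little and open.

Request:
apply_moves(series=[0,0,0.9,0,0,0,1,0,0,0.9,0,0,0,0.5,0,0,0.9,0,0,0,0.3,0,0,0.9,0,0,0,0.1,0,0,0.9,0,0,0,0,0,0,0.9,0,0,0,0,0,0,0.9,0,0,0,0,0,0,0.9,0,0,0,0])

```text
t: 19.5
tcp_pos: [447.2, 305.3, 65.6]
ee_rot: [-2.22, -2.222, -0.002]
force: [0.1, -0.2, 0.4]
grip_width: 0.94
grasp_force: 0.0
```

Request:
apply_moves(series=[0,0,8,0,0,0,0,0,0,26,0,0,0,0,0,0,56,0,0,0,0,0,0,90,0,0,0,0,0,0,125,0,0,0,0,0,0,155,0,0,0,0,0,0,170,0,0,0,0,0,0,170,0,0,0,0])

```text
t: 20.17
tcp_pos: [448.7, 306.1, 240.0]
ee_rot: [2.22, 2.221, 0.012]
force: [0.6, 0.4, -0.3]
grip_width: 1.002
grasp_force: 0.0
```

```bash
python3 -c "
from h import *
st=r.read_state(); print(st['t'],st['force'].round(1),st['tcp_pos'].round(1))
w=snapshot('wrist'); P=cloud(w,st).reshape(-1,3); k=(np.hypot(P[:,0]-447,P[:,1]-305)<50)&(P[:,2]>100)&(P[:,2]<125); print('top rim z',np.percentile(P[k,2],[5,50,95]),cv2.minAreaRect(np.float32(P[k][:,:2])))
s=snapshot('scene')['image'][80:280,200:440]; cv2.imwrite('pics/end.png',cv2.hconcat([cv2.resize(s,(480,400)),w['image'][:,160:480]]))"
```

```text
20.1667 [ 0.6  0.4 -0.3] [448.7 306.1 240. ]
top rim z [102.16657263 114.79519609 116.3521034 ] ((447.65966796875, 304.4908447265625), (48.951194763183594, 49.15594482421875), 14.109251022338867)
```

View pics/end.png

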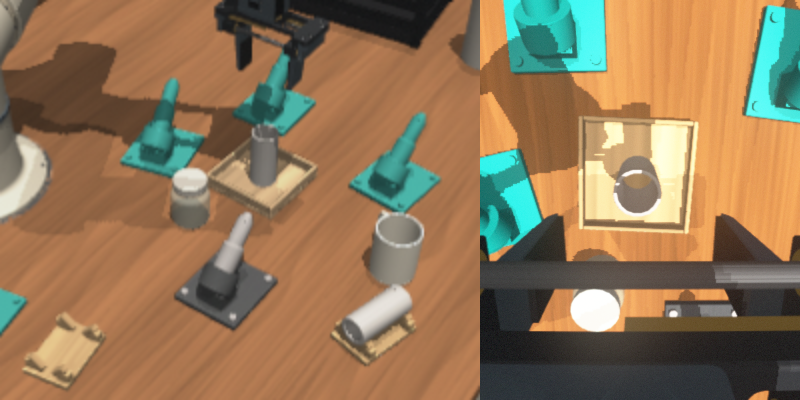

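The sleeve stands upright in the tray, at (263,155) on the left and (637,190) on the right. Its rim is at z ≈ 116, the gripper is clear, and the other things are untouched.

```bash
python3 -c "
from rig import r
print(r.close_job())"
```

```text
the job is handed in; nothing more can be done
None
```

The near sleeve slid all the way home to the collar (42 mm bore) and sat on the pin by itself. It now stands upright and released in the square wooden tray, and the job is handed in at about 20 s.

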